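Reload the reagent case under its tabbed cover

ROBOT

A 6-joint arm with a two-finger parallel gripper is mounted at the origin on the work surface. World frame = base frame: x ahead of the robot, y to its left, z up, the work surface at z = 0. Lengths are in m, angles in rad, forces in N, time in s.
With the tool pointing down it reaches from about 0.375 to 0.9 m from the base axis. Payload 3.1 kg.
Tool frame: the origin (TCP) lies between the finger pads; the fingertips stand 19 mm ahead of it and the grasp point (between the pads) is the TCP; z points along the fingers, y is the line along which they close (so a half turn about z gives the same grasp; the last joint's range is limited). The gripper opens to 85 mm and grips with 20 to 120 N. Pads are 22 mm wide; open, the fingers measure 114 mm over their backs; the gripper's body (76 mm by 85 mm) begins 54 mm behind the grasp point. The pads swing forward as they close: fully open they stand 13 mm farther back than shut.
Start: joints at [-1.294, 0.527, 1.433, -0, 1.181, -0.178], TCP at [0.275, -0.561, 0.25] pointing down, gripper open.
Joint ranges: [-3.08, 3.08], [-0.75, 2.2], [0.22, 2.44], [-1.43, 4.57], [0, 2.65], [-2.85, 2.85]. Speed limits (rad/s): [2.79, 2.79, 3.14, 3.14, 3.14, 3.14].

INTERFACE

Orientations are given as a rotation vector (axis times angle).
In Python, from station import env gives the robot as it stands.
- The arm moves only by the tool jog_arm, never from a script. Its argument "increments" is a list that holds one entry, the list of rows, each a list of 7 numbers: the shift along the tool's x, y, z in mm, then the turn, a rotation vector about the tool's x, y, z in degrees, then the opening, from 0 (shut) to 1 (fully open). In form: [[[dx, dy, dz, wx, wy, wz, jaw], ...]]. A call has 1 to 8 rows; each row shifts and turns the commanded pose from where the row before left it, along the tool's axes as they then stand; what a row does not reach is not made up. A row lasts 1/10 s, in which the tool goes at most 50 mm and 8.59 degrees, less where a joint would pass 70% of its speed; a pose out of reach is approached as far as the arm can. A call is refused whole if a number of a shift passes 50 or a number of a turn 8.59, either way. A call with a gripper value outside its range is refused whole. The fingers move at their own pace and stop on an object; the grip force is fixed at half the most. Time passes only in rows, so rows that do not move let the fingers close. It gives the time, the measured TCP pose, the force, the opening and the grip force at its end, in the units of the state.
- env.get_obs(): the state, without advancing time (a new reading comes with each control period).
- env.capture(name): name is "side" or "top"; returns the picture (480x640x3 uint8, red, green, blue); there is no depth.
- env.camera_params(name): a dict with "fx", "fy", "cx", "cy" (pixels), "k1" (the pictures are not rectified: a ray, as slopes to the right and down, at radius r is drawn at 1 + k1 r^2 times it, then the intrinsics apply), "R" (3x3) and "t" (3): a world point X has camera coordinates R X + t. Camera axes: x right, y down, z forward; pixel columns grow to the right and rows downward; lengths in m; the calibration is good to about 2 mm. A picture is of the moment at which its call begins. camera_params takes no time and is no camera call.
- env.hand_in(): hands the job in; it is judged then, once.
Trained networks look in the newest picture that a camera, given by its name, has taken for a name from the list of things; names that differ only in an ending like _2 or _b are one class to them, and where a whole thing is asked for, a point or a joint stands for the part that bears it (a point fixed in the world has none). Each returns a list of dicts, best first, with "p" (0 to 1); they miss things now and then, are a little off and sometimes report something else, mostly with a low value. They report only what shows in the picture. A call takes as long as a camera call.
- env.find_in(target, camera): "extent" ([left, top, width, height] in pixels, round what is visible of it).
- env.trace(target, camera): "mask" (480x640 bool, what is visible of it) and "extent" ([left, top, width, height] in pixels, round what is visible of it).
The state is a dict: "time_s": time; "joints": joint angles; "joint_velocities": joint speeds; "tau": joint torques, N m; "tool_pos": TCP position; "orientation": TCP orientation; "force": force on the tool from outside, world axes, zero at the start; "ft_torque": the same for the moment, N m; "gripper_width": finger opening in m; "grasp_force": force on a finger pad.
Only numpy, scipy, OpenCV 4.12 (cv2) and the standard library are available. Lean on these libraries where they do the work, as an engineer would, in place of code of your own. Each camera call takes 0.05 s, during which the arm holds its last target. There are 200 camera calls.

TASK

Turn the orange swing tab fully aside so that it lies along the rim, lift the green cover out of the frame of the white reagent case and lay it flat on the middle of the cork mat. Stand every reagent bottle and the cartridge from the yellow tray upright on the floor of the well in the case, then lay the cover back, fully down in its frame, and turn the tab back so that it points straight in over the cover again. Do not disturb the pen cup, the tube rack or the mouse.

Things in the scene. Friction and masses are not known exactly. Their poses are not given: they have to be found in the camera images.
- case: white reagent case fixed to the bench, 196 (x) x 226 (y) x 94 mm tall, open on top under the cover. Origin: centre of its underside, on the bench; x along its short and y along its long sides; the tab sits on the rim on its -x side. A grey ledge 86 mm above the origin carries the cover, in a rebate 156 x 202 mm, 8 mm deep up to the rim top at 94 mm.
- well (a point): centre of the floor of the case's well, 6 mm above the case's origin, same axes. The well is 96 (x) x 142 (y) mm; its walls rise 30 mm to a blue deck 20 mm wide all round; above that the opening is 136 x 182 mm. It takes six 44 mm bottles, 2 (x) by 3 (y), about 48 mm apart; the cartridge takes two of these places along y.
- tab (a joint): angle (rad) of the orange swing tab about its vertical pivot on the case's -x rim, at (-90, 0) mm in the case's frame. 0: it points to the case's +x, in over the cover, holding it; grows anticlockwise from above; 1.57: along the rim to the case's +y, clear of the cover. Range -0.4 to 1.9, friction about 1 N at its pin, stays where left. 16 wide, 5 thick, reaches 36 mm, top 100.5 mm high.
- tab_pin (a point): top centre of the round upright pin on the tab, 12 mm in diameter, 26 mm tall, 28 mm from the tab's pivot; top 126.5 mm above the bench. The pin can be pinched or pushed.
- cover: green cover plate 150 (x) x 196 (y) x 6 mm, 0.25 kg, with a black grip rib in its middle: 14 mm thick (x), 60 mm long (y), 30 mm tall, top 36 mm above the underside. Origin: centre of its underside. At the start it lies on the ledge in the case's frame, axes along the case's; either way round fits, with 3 mm play on each side.
- mat: cork mat fixed on the bench, 230 (x) x 250 (y) x 2 mm, empty: the place for the cover. Origin: centre of its underside.
- tray: flat yellow tray mat fixed on the bench, 250 (x) x 230 (y) x 2 mm, no rim, on which the bottles and cartridge stand at the start. Origin: centre of its underside.
- square_white: White with a red stopper: a square reagent bottle: body 44 x 44 mm, 50 mm tall, with a square stopper 16 x 16 mm, 26 mm tall, centred on top (total 76 mm), sides parallel to the body; about 0.14 kg. Best gripped by the stopper from above, fingertips just over the body. Origin: centre of its underside; x and y square to its sides. May be absent.
- square_blue: Blue with a white stopper: a square reagent bottle: body 44 x 44 mm, 50 mm tall, with a square stopper 16 x 16 mm, 26 mm tall, centred on top (total 76 mm), sides parallel to the body; about 0.14 kg. Best gripped by the stopper from above, fingertips just over the body. Origin: centre of its underside; x and y square to its sides. May be absent.
- round_amber: Amber with a paper band and a black stopper: a round reagent bottle: body 44 mm in diameter and 50 mm tall with, centred on its top, a round stopper 16 mm in diameter and 26 mm tall (total 76 mm); about 0.12 kg. Origin: centre of its underside. May be absent.
- round_green: Green with a paper band and a white stopper: a round reagent bottle: body 44 mm in diameter and 50 mm tall with, centred on its top, a round stopper 16 mm in diameter and 26 mm tall (total 76 mm); about 0.12 kg. Origin: centre of its underside. May be absent.
- cartridge: grey reagent cartridge 92 (x) x 44 (y) mm, body 50 mm tall, with a red grip rib centred on its top, 40 mm long (x), 16 mm thick (y), 26 mm tall (total 76 mm); about 0.22 kg. Origin: centre of its underside; x along its length. May be absent.
- pen_cup: bystander: green cup 70 mm across, 90 mm tall, beyond the work. Origin: centre of its underside.
- tube_rack: bystander: steel rack of capped test tubes, 70 (x) x 200 (y) x 91 mm, beyond the case. Origin: centre of its underside.
- mouse: bystander: black computer mouse 62 mm across, 33 mm tall, beyond the work. Origin: centre of its underside.

How it is judged:
By the outcome, as a careful person would: the job done as asked, in the order asked, and still so for the second after the job is handed in, with the robot touching nothing.
Of square_white, square_blue, round_amber, round_green, cartridge only 3 to 5 are there at a start; the rules pass over those that are not, and their reading is None.
At some moment in a run one of square_white, square_blue, round_amber, round_green, cartridge may be knocked a few centimetres aside while the robot is not near it.
It also fails if it takes over 210 s, if anything falls off the work surface, if the arm or the gripper's body presses on something with over 40 N, if the wrist force passes 120 N, or if a joint passes its speed limit or range.

## Working session

There is one attempt and no reset: what is moved stays moved. The work goes in short steps, Python scripts to look and compute and a tool call to move; the robot and the scene stay as the last step left them, time stands still between calls to the robot, and variables do not carry over. Pictures are saved under pics/ and viewed, at most 14 in all, crops included, and the job is handed in when it is done.

Besides the shell and the picture viewer there is one more tool, called after ">>>" in YAML: its name, and indented under it one key for each argument. jog_arm: Moves the arm, as the interface text tells. Its arguments: {"type":"object","properties":{"increments":{"type":"array","items":{"type":"array","items":{"type":"array","items":{"type":"number"}}}}},"required":["increments"]}

```bash
ls; mkdir -p pics
python3 - <<'E'
from station import env
import cv2
o=env.get_obs();print({k:o[k] for k in('time_s','tool_pos','orientation','gripper_width')})
for n in('top','side'):
    im=env.capture(n);cv2.imwrite(f'pics/{n}0.png',im[:,:,::-1])
    p=env.camera_params(n);print(n,p)
E
```

```text
pics
{'time_s': 0.0, 'tool_pos': array([ 0.27439528, -0.56080231,  0.24933446]), 'orientation': array([-3.05861571e+00, -7.07787854e-01,  2.11046088e-04]), 'gripper_width': 0.08539855263620767}
top {'fx': 549.7210901443623, 'fy': 549.7210901443623, 'cx': 314.705303253125, 'cy': 244.12413399076397, 'k1': -0.08248142913008749, 'R': array([[-0.02179981, -0.99964266, -0.01547022],
       [-0.98782671,  0.02392088, -0.15370811],
       [ 0.15402324,  0.01193109, -0.98799519]]), 't': array([0.02177068, 0.58216449, 1.09901211])}
side {'fx': 503.2624348193395, 'fy': 503.2624348193395, 'cx': 317.5504725951488, 'cy': 239.76706804799278, 'k1': -0.09408754265945468, 'R': array([[-0.98135272, -0.19215631, -0.00477307],
       [-0.10950462,  0.57930936, -0.80771864],
       [ 0.15797332, -0.79213421, -0.58954882]]), 't': array([0.56402021, 0.14682913, 1.08039803])}
```

View pics/top0.png

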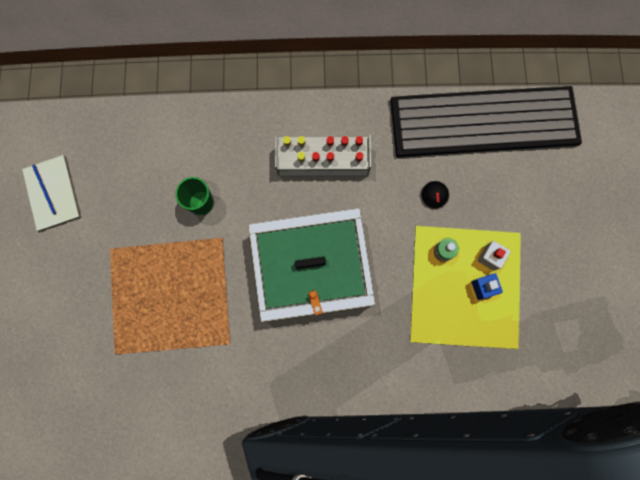

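View pics/side0.png

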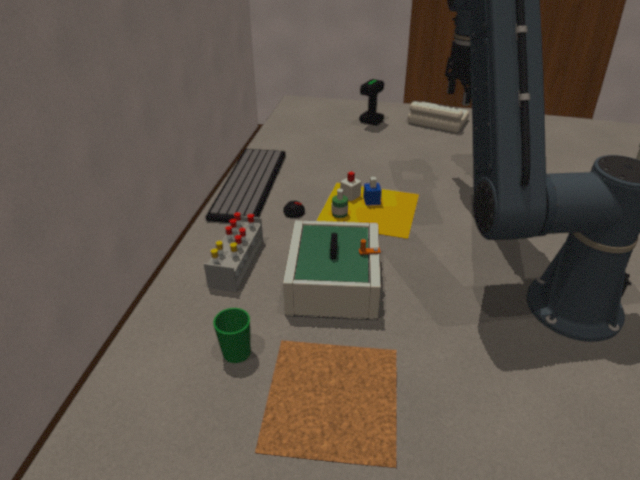

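The top view shows the case at (312,265), mat at (170,296), and three items on the tray: green round (447,249), white square (496,256) and blue square (488,288). There's no amber bottle and no cartridge. The side view agrees.

```bash
cat > h.py <<'E'
import numpy as np, cv2
from scipy.optimize import minimize
from scipy.spatial.transform import Rotation as Rn
from station import env
S=4
def box(cx,cy,z0,lx,ly,h):
    return np.array([[cx+sx*lx/2,cy+sy*ly/2,z] for sx in(-1,1) for sy in(-1,1) for z in(z0,z0+h)])/1e3
def cyl(cx,cy,z0,d,h):
    a=np.linspace(0,2*np.pi,24,endpoint=False)
    return np.vstack([np.c_[cx+d/2*np.cos(a),cy+d/2*np.sin(a),np.full(24,z)] for z in(z0,z0+h)])/1e3
SQ=[box(0,0,0,44,44,50),box(0,0,50,16,16,26)]; RD=[cyl(0,0,0,44,50),cyl(0,0,50,16,26)]
M=dict(case=[box(0,0,0,196,226,94)],cover=[box(0,0,0,150,196,6),box(0,0,6,14,60,30)],mat=[box(0,0,0,230,250,2)],
 tray=[box(0,0,0,250,230,2)],square_white=SQ,square_blue=SQ,round_green=RD,round_amber=RD,
 tab=[box(18,0,95.5,36,16,5),cyl(28,0,100.5,12,26)],tube_rack=[box(0,0,0,70,200,91)])
def proj(P,c):
    p=env.camera_params(c);K=np.array([[p['fx'],0,p['cx']],[0,p['fy'],p['cy']],[0,0,1]])
    return cv2.projectPoints(np.asarray(P,float).reshape(-1,3),cv2.Rodrigues(p['R'])[0],p['t'],K,np.array([p['k1'],0,0,0]))[0][:,0]
def world(uv,z,c):
    p=env.camera_params(c);K=np.array([[p['fx'],0,p['cx']],[0,p['fy'],p['cy']],[0,0,1]])
    n=cv2.undistortPoints(np.array([[uv]],float),K,np.array([p['k1'],0,0,0]))[0,0]
    d=p['R'].T@np.r_[n,1];o=-p['R'].T@p['t'];return o+d*(z-o[2])/d[2]
def masks(name,cams=('top','side'),snap=False):
    out={}
    for c in cams:
        if snap: env.capture(c)
        r=env.trace(name,c)
        if r and r[0]['p']>.4: out[c]=r[0]['mask'];print(name,c,round(r[0]['p'],2),r[0]['extent'])
        else: print(name,c,'none',[(q['p'],q['extent']) for q in r][:2])
    return out
def fit(name,ms,z=0,yaw0=0,x0=None):
    if x0 is None:
        c=list(ms)[0];ys,xs=np.nonzero(ms[c]);w=world((xs.mean(),ys.mean()),z+.03,c);x0=w[:2]
    big={c:cv2.resize(m.astype(np.uint8),None,fx=S,fy=S,interpolation=cv2.INTER_LINEAR) for c,m in ms.items()}
    big={c:cv2.resize(m.astype(np.float32),None,fx=S,fy=S,interpolation=cv2.INTER_LINEAR)>.5 for c,m in ms.items()}
    def cost(q):
        t=0;Rz=Rn.from_euler('z',q[2]).as_matrix()
        for c,m in big.items():
            im=np.zeros(m.shape,np.uint8)
            for b in M[name]:
                uv=proj(b@Rz.T+[q[0],q[1],z],c);uv=((uv+.5)*S-.5)
                cv2.fillConvexPoly(im,cv2.convexHull(np.round(uv*16).astype(np.int32)),1,shift=4)
            im=im>0;t+=1-(im&m).sum()/max(1,(im|m).sum())
        return t/len(big)
    best=None
    for dy in((0,) if name.startswith('round') else (-.4,0,.4)):
        s=np.array([[0,0,0],[.015,0,0],[0,.015,0],[0,0,.25]])+[*x0,yaw0+dy]
        r=minimize(cost,s[0],method='Nelder-Mead',options=dict(initial_simplex=s,xatol=1e-4,fatol=1e-5))
        if best is None or r.fun<best.fun: best=r
    print('  fit',name,np.round(best.x[:2]*1e3,1),'yaw deg',round(np.degrees(best.x[2]),1),'1-iou',round(best.fun,3),list(big))
    return best.x
def go(x,y,z,yaw=None,pos=None):
    """mm, deg; yaw: world direction of the tool's y (mod 180). prints shift in tool axes"""
    o=env.get_obs();R=Rn.from_rotvec(o['orientation']).as_matrix();p=o['tool_pos']*1e3
    yn=np.degrees(np.arctan2(R[1,1],R[0,1]))
    d=R.T@(np.array([x,y,z])-p)
    print('tcp',p.round(1),'toolY',yn.round(1),'tilt',np.degrees(np.arccos(-R[2,2])).round(2),'j6',np.degrees(o['joints'][5]).round(1),'shift tool',d.round(1),end=' ')
    if yaw is not None: print('turn wz',round((-(yaw-yn)+90)%180-90,1),end='')
    print()
E
python3 - <<'E'
from h import *
for c in('top','side'): env.capture(c)
for n,z in(('case',0),('mat',0),('tray',0),('cover',.086),('square_white',.002),('square_blue',.002),('round_green',.002)):
    m=masks(n)
    if m:
        fit(n,m,z)
        if len(m)>1:
            for c in m: fit(n,{c:m[c]},z)
for n in('tab','tab_pin','pen_cup','tube_rack','mouse','round_amber','cartridge'):
    for c in('top','side'): print(n,c,[(round(q['p'],2),q['extent']) for q in env.find_in(n,c)][:2])
go(500,0,300,0)
E
```

```text
case top 0.63 [245.3, 208.2, 129.1, 114.4]
case side 0.86 [281.7, 219.3, 99.9, 103.6]
  fit case [535.   17.6] yaw deg 7.0 1-iou 0.532 ['top', 'side']
  fit case [535.3  17.6] yaw deg 6.9 1-iou 0.654 ['top']
  fit case [534.9  17.9] yaw deg 7.0 1-iou 0.409 ['side']
mat top 0.96 [112.9, 237.8, 120.1, 115.7]
mat side 0.93 [255.7, 342.0, 141.4, 126.1]
  fit mat [485.3 327.4] yaw deg 4.4 1-iou 0.015 ['top', 'side']
  fit mat [485.5 326.7] yaw deg 4.2 1-iou 0.013 ['top']
  fit mat [485.3 328. ] yaw deg 4.4 1-iou 0.015 ['side']
tray top 0.61 [410.9, 224.6, 109.7, 123.4]
tray side 0.77 [318.3, 184.2, 99.1, 55.0]
  fit tray [ 489.8 -314.2] yaw deg -5.3 1-iou 0.242 ['top', 'side']
  fit tray [ 489.9 -313.8] yaw deg -5.2 1-iou 0.135 ['top']
  fit tray [ 489.7 -316.1] yaw deg -5.3 1-iou 0.347 ['side']
cover top 0.68 [256.7, 221.1, 109.6, 85.8]
cover side 0.76 [293.3, 225.2, 75.8, 58.6]
  fit cover [536.6  17.2] yaw deg 6.5 1-iou 0.056 ['top', 'side']
  fit cover [536.5  18.2] yaw deg 6.9 1-iou 0.04 ['top']
  fit cover [537.3  13.3] yaw deg 7.1 1-iou 0.055 ['side']
square_white top 0.7 [480.1, 2
[... 961 characters left out ...]
38.9, 20.4, 17.4])]
tab_pin top [(0.63, [309.4, 291.8, 11.5, 23.9])]
tab_pin side [(0.69, [357.3, 240.5, 23.8, 12.9])]
pen_cup top [(0.65, [174.8, 177.5, 38.5, 40.7])]
pen_cup side [(0.97, [213.3, 311.1, 37.1, 50.4])]
tube_rack top [(0.67, [275.1, 136.2, 93.3, 43.3]), (0.26, [113.3, 238.7, 117.2, 115.5])]
tube_rack side [(0.8, [206.6, 213.9, 57.3, 79.9]), (0.36, [341.6, 172.1, 20.3, 29.0])]
mouse top [(0.77, [419.9, 181.6, 29.5, 26.2])]
mouse side [(0.6, [282.1, 203.8, 20.4, 11.7])]
round_amber top []
round_amber side [(0.71, [294.3, 224.1, 75.4, 56.0])]
cartridge top []
cartridge side []
tcp [ 274.6 -561.4  250.3] toolY -63.9 tilt 0.0 j6 -10.2 shift tool [ 449.1 -405.3  -49.7] turn wz -63.9
```

```bash
cat >> h.py <<'E'
def hull(ms):
    o={}
    for c,m in ms.items():
        z=np.zeros(m.shape,np.uint8);cv2.fillConvexPoly(z,cv2.convexHull(np.argwhere(m)[:,::-1].astype(np.int32)),1);o[c]=z>0
    return o
def draw(im,name,q,z,c,f,off,col=(0,0,255)):
    Rz=Rn.from_euler('z',q[2]).as_matrix()
    for b in M[name]:
        uv=(proj(b@Rz.T+[q[0],q[1],z],c)+.5-off)*f
        cv2.polylines(im,[cv2.convexHull(uv.astype(np.float32)).round().astype(np.int32)],True,col,1)
E
python3 - <<'E'
from h import *
im=env.capture('top');s=env.capture('side')
m=hull(masks('case'));qc=fit('case',m);[fit('case',{c:m[c]}) for c in m]
r=np.radians
f=5;off=np.array([425,230]);I=cv2.resize(im[230:310,425:525,::-1],None,fx=f,fy=f,interpolation=cv2.INTER_CUBIC)
for n,q in(('square_white',(.5515,-.3697,r(-38))),('square_blue',(.4875,-.3485,r(14))),('round_green',(.566,-.2665,0))): draw(I,n,q,.002,'top',f,off)
f=3.5;off=np.array([240,200]);J=cv2.resize(im[200:330,240:385,::-1],None,fx=f,fy=f,interpolation=cv2.INTER_CUBIC)
draw(J,'case',qc,0,'top',f,off);draw(J,'cover',(qc[0],qc[1],qc[2]),.086,'top',f,off,(255,0,0));draw(J,'tab',(qc[0]-.09*np.cos(qc[2]),qc[1]-.09*np.sin(qc[2]),qc[2]),0,'top',f,off,(0,0,0))
cv2.imwrite('pics/a.png',I);cv2.imwrite('pics/b.png',J)
E
```

```text
case top 0.83 [246.6, 208.7, 127.2, 110.7]
case side 0.86 [283.8, 220.1, 97.7, 100.4]
  fit case [535.5  17.7] yaw deg 7.2 1-iou 0.019 ['top', 'side']
  fit case [535.8  17.4] yaw deg 7.0 1-iou 0.018 ['top']
  fit case [535.1  18.3] yaw deg 7.4 1-iou 0.017 ['side']
```

View pics/a.png

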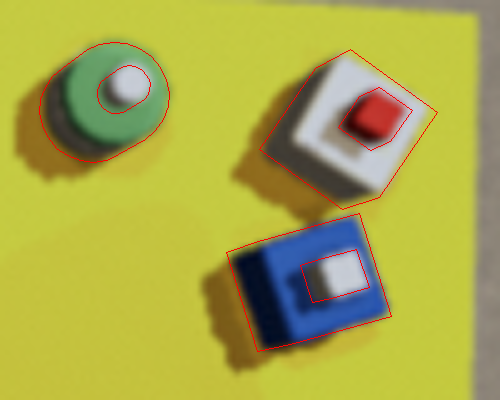

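View pics/b.png

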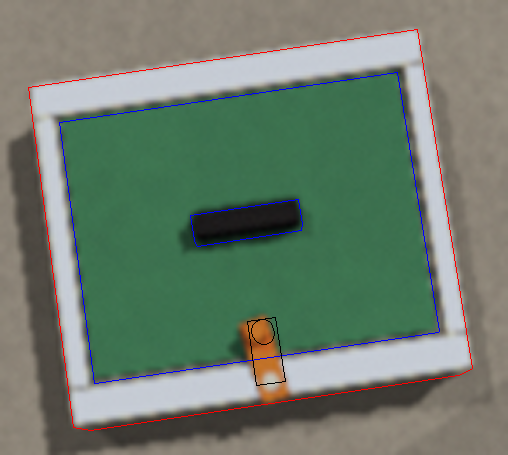

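The overlay crops show that the case, cover and green bottle fits sit on their edges. The white bottle, with corners near (338,50), needs a finer yaw fit later. The tab comes first.

>>> jog_arm:
  increments:
    - [[27,-26.5,2,0,0,0,0.5],[27,-26.5,2,0,0,0,0.5],[27,-26.5,2,0,0,0,0.5],[27,-26.5,2,0,0,0,0.5],[27,-26.5,2,0,0,0,0.5],[27,-26.5,2,0,0,0,0.5],[27,-26.5,2,0,0,0,0.5],[27,-26.5,2,0,0,0,0.5]]

```text
time_s: 2.6
tool_pos: [0.3759, -0.2748, 0.2345]
orientation: [3.06, 0.707, 0.001]
force: [1.3, -0.2, 0.0]
gripper_width: 0.0425
grasp_force: 0.0
```

>>> jog_arm:
  increments:
    - [[27,-26.5,2,0,0,0,0.5],[27,-26.5,2,0,0,0,0.5],[27,-26.5,2,0,0,0,0.5],[27,-26.5,2,0,0,0,0.5],[27,-26.5,2,0,0,0,0.5],[27,-26.5,2,0,0,0,0.5],[27,-26.5,2,0,0,0,0.5],[27,-26.5,2,0,0,0,0.5]]

```text
time_s: 3.4
tool_pos: [0.477, 0.0107, 0.2185]
orientation: [3.06, 0.708, 0.001]
force: [0.8, -0.8, 0.0]
gripper_width: 0.0424
grasp_force: 0.0
```

>>> jog_arm:
  increments:
    - [[0,0,0,0,0,6.3,0.5],[0,0,0,0,0,6.3,0.5],[0,0,0,0,0,6.4,0.5],[0,0,0,0,0,0,0.5]]

```text
time_s: 3.8
tool_pos: [0.4766, 0.0094, 0.2185]
orientation: [3.135, 0.194, 0.001]
force: [-0.2, 0.3, -0.1]
gripper_width: 0.0427
grasp_force: 0.0
```

Run:
```python
from h import *
go(474,10,124,-82.9)
```

```text
tcp [476.6   9.4 218.5] toolY -82.9 tilt 0.03 j6 70.6 shift tool [-2.5 -0.9 94.5] turn wz -0.0
```

>>> jog_arm:
  increments:
    - [[-2.5,-1,30,0,0,0,0.5],[0,0,30,0,0,0,0.5],[0,0,22,0,0,0,0.5],[0,0,12,0,0,0,0.5],[0,0,0,0,0,0,0],[0,0,0,0,0,0,0],[0,0,0,0,0,0,0],[0,0,0,0,0,0,0]]

```text
time_s: 4.6
tool_pos: [0.4743, 0.01, 0.1248]
orientation: [3.135, 0.194, 0.003]
force: [1.0, 2.3, -2.4]
gripper_width: 0.0094
grasp_force: 58.5
```

Run:
```python
from h import *
go(474,10,124,-82.9)
o=env.get_obs();print(o['joints'].round(2),o['gripper_width'],o['grasp_force'],o['force'])
s=env.capture('side');cv2.imwrite('pics/c.png',cv2.resize(s[200:320,270:430,::-1],None,fx=4,fy=4))
```

```text
tcp [474.3  10.  124.8] toolY -82.9 tilt 0.09 j6 70.6 shift tool [-0.3 -0.1  0.8] turn wz -0.0
[-0.22  0.54  1.92  0.    0.68  1.23] 0.009387978338141605 58.474273681640625 [ 0.97107957  2.28335807 -2.36130589]
```

View pics/c.png

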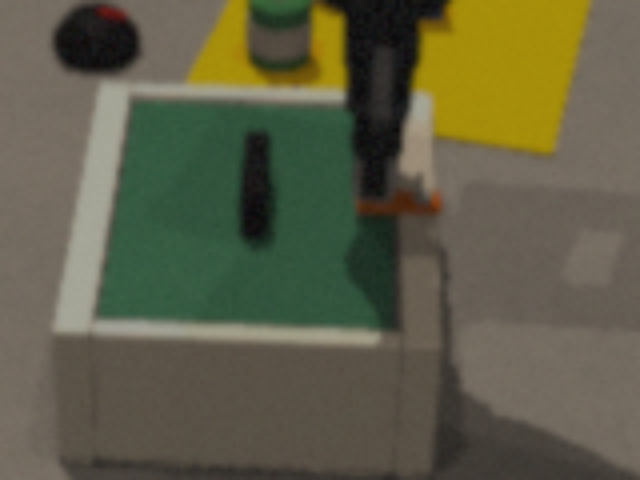

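The pin is pinched between the fingers. Next I swing it in an arc about its pivot, turning the tool with it.

>>> jog_arm:
  increments:
    - [[-0.24,-3.65,0,0,0,-7.5,0],[-0.24,-3.65,0,0,0,-7.5,0],[-0.24,-3.65,0,0,0,-7.5,0],[-0.24,-3.65,0,0,0,-7.5,0],[-0.24,-3.65,0,0,0,-7.5,0],[-0.24,-3.65,0,0,0,-7.5,0]]

```text
time_s: 5.25
tool_pos: [0.4635, 0.0283, 0.1248]
orientation: [2.817, 1.387, 0.001]
force: [-0.4, -1.3, -2.7]
gripper_width: 0.0095
grasp_force: 58.5
```

>>> jog_arm:
  increments:
    - [[-0.24,-3.65,0,0,0,-7.5,0],[-0.24,-3.65,0,0,0,-7.5,0],[-0.24,-3.65,0,0,0,-7.5,0],[-0.24,-3.65,0,0,0,-7.5,0],[-0.24,-3.65,0,0,0,-7.5,0],[-0.24,-3.65,0,0,0,-7.5,0],[0,0,0,0,0,0,0]]

```text
time_s: 5.95
tool_pos: [0.4429, 0.0335, 0.1248]
orientation: [2.078, 2.353, -0.0]
force: [-0.0, -4.0, -2.4]
gripper_width: 0.0097
grasp_force: 58.6
```

>>> jog_arm:
  increments:
    - [[0,0,0,0,0,0,0.3],[0,0,0,0,0,0,0.3],[0,0,-15,0,0,0,0.3],[0,0,-40,0,0,0,0.5],[0,0,-40,0,0,0,0.5]]

```text
time_s: 6.45
tool_pos: [0.442, 0.0346, 0.22]
orientation: [-2.081, -2.351, 0.002]
force: [1.0, 0.3, -1.0]
gripper_width: 0.0425
grasp_force: 0.0
```

Run:
```python
from h import *
go(474,10,124,-82.9)
s=env.capture('side');cv2.imwrite('pics/d.png',cv2.resize(s[200:320,270:430,::-1],None,fx=4,fy=4))
```

```text
tcp [442.   34.6 220. ] toolY 7.0 tilt 0.15 j6 -17.0 shift tool [-28.4  29.   95.9] turn wz 89.9
```

View pics/d.png

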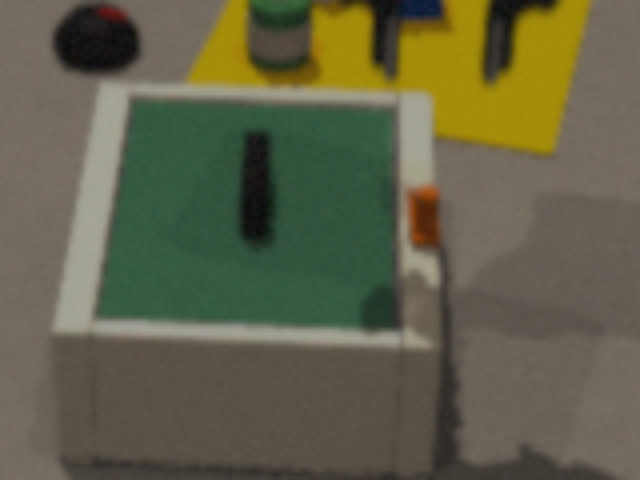

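The side picture shows the tab at (425,218) lying along the rim. The tool is now aligned for the cover rib, so I grip that.

>>> jog_arm:
  increments:
    - [[-14,45.5,0,0,0,0,0.5],[-14.3,45.7,0,0,0,0,0.5],[0,0,40,0,0,0,0.5],[0,0,35,0,0,0,0.5],[0,0,20,0,0,0,0.5],[0,0,9,0,0,0,0.5],[0,0,0,0,0,0,0.5]]

```text
time_s: 7.2
tool_pos: [0.536, 0.0176, 0.1143]
orientation: [-2.08, -2.352, 0.002]
force: [-0.1, -0.7, 0.1]
gripper_width: 0.0422
grasp_force: 0.0
```

>>> jog_arm:
  increments:
    - [[0,0,0,0,0,0,0],[0,0,0,0,0,0,0],[0,0,0,0,0,0,0],[0,0,0,0,0,0,0]]

```text
time_s: 7.6
tool_pos: [0.5377, 0.0172, 0.1169]
orientation: [2.079, 2.352, 0.003]
force: [0.8, 0.1, 5.7]
gripper_width: 0.013
grasp_force: 61.0
```

>>> jog_arm:
  increments:
    - [[0,0,-3,0,0,0,0],[0,0,-5,0,0,0,0],[0,0,-15,0,0,0,0],[0,0,-35,0,0,0,0],[0,0,-40,0,0,0,0],[0,0,0,0,0,0,0]]

```text
time_s: 8.2
tool_pos: [0.5398, 0.0169, 0.2182]
orientation: [2.074, 2.347, 0.009]
force: [2.1, -1.1, -2.0]
gripper_width: 0.0125
grasp_force: 59.9
```

Run:
```python
from h import *
go(485.4,327.4,30,4.3)
```

```text
tcp [539.8  16.9 218.2] toolY 7.1 tilt 0.63 j6 -17.1 shift tool [315.4 -17.8 187. ] turn wz 2.8
```

>>> jog_arm:
  increments:
    - [[25,-1.4,0,0,0,0,0],[42,-2.4,0,0,0,0,0],[45,-2.5,0,0,0,0,0],[45,-2.5,0,0,0,0,0],[45,-2.5,0,0,0,0,0],[45,-2.5,0,0,0,0,0],[43,-2.5,0,0,0,0,0],[25,-1.5,0,0,0,2.8,0]]

```text
time_s: 9.0
tool_pos: [0.4782, 0.3304, 0.2119]
orientation: [-2.135, -2.302, 0.003]
force: [0.5, -0.3, -3.3]
gripper_width: 0.0127
grasp_force: 59.8
```

>>> jog_arm:
  increments:
    - [[0,0,40,0,0,0,0],[0,0,45,0,0,0,0],[0,0,40,0,0,0,0],[0,0,25,0,0,0,0],[0,0,10,0,0,0,0],[0,0,0,0,0,0,0],[0,0,0,0,0,0,0]]

```text
time_s: 9.7
tool_pos: [0.4808, 0.328, 0.0539]
orientation: [2.137, 2.302, 0.002]
force: [0.9, -0.2, -2.3]
gripper_width: 0.0128
grasp_force: 59.6
```

Run:
```python
from h import *
go(485.4,327.4,33,4.3)
env.capture('side');fit('cover',masks('cover',('side',)),env.get_obs()['tool_pos'][2]-.031)
```

```text
tcp [480.8 328.   53.9] toolY 4.3 tilt 0.07 j6 19.1 shift tool [-0.9  4.5 20.9] turn wz -0.0
cover side 0.81 [286.5, 353.6, 92.3, 93.1]
  fit cover [479.4 329.7] yaw deg 3.7 1-iou 0.267 ['side']
```

>>> jog_arm:
  increments:
    - [[-1,4.5,8,0,0,0,0],[0,0,7,0,0,0,0],[0,0,3.5,0,0,0,0],[0,0,0,0,0,0,0]]

```text
time_s: 10.2
tool_pos: [0.4842, 0.3268, 0.0341]
orientation: [-2.137, -2.302, 0.002]
force: [-0.7, 0.2, -3.2]
gripper_width: 0.0127
grasp_force: 59.8
```

>>> jog_arm:
  increments:
    - [[0,0,1.5,0,0,0,0],[0,0,1,0,0,0,0],[0,0,0,0,0,0,0]]

```text
time_s: 10.5
tool_pos: [0.4847, 0.3271, 0.0329]
orientation: [2.137, 2.303, 0.0]
force: [-0.9, -1.5, 2.4]
gripper_width: 0.0129
grasp_force: 60.4
```

>>> jog_arm:
  increments:
    - [[0,0,0,0,0,0,0.5],[0,0,0,0,0,0,0.5],[0,0,-10,0,0,0,0.5],[0,0,-40,0,0,0,0.5],[0,0,-45,0,0,0,0.5],[0,0,-45,0,0,0,0.5],[0,0,-40,0,0,0,0.5]]

```text
time_s: 11.2
tool_pos: [0.485, 0.3272, 0.2154]
orientation: [2.137, 2.302, 0.003]
force: [0.6, 1.2, -0.1]
gripper_width: 0.0426
grasp_force: 0.0
```

```bash
cat >> h.py <<'E'
def face(im,name,q):
    """top face + stopper outline by colour in the top picture"""
    c=proj([[q[0],q[1],.03]],'top')[0];x0,y0=(c-28).astype(int);f=8
    I=cv2.resize(im[y0:y0+56,x0:x0+56],None,fx=f,fy=f,interpolation=cv2.INTER_CUBIC).astype(int)
    r,g,b=I[...,0],I[...,1],I[...,2]
    m=(b>95) & (b>g-40)&(g>0) if name=='square_white' else (b>90)&(b>r+25)
    if name=='square_white': m=((b>110)&(abs(r-b)<60))|((r>110)&(g<95)&(b<95))
    m=m.astype(np.uint8);m=cv2.morphologyEx(m,cv2.MORPH_OPEN,np.ones((9,9)))
    cs=cv2.findContours(m,cv2.RETR_EXTERNAL,cv2.CHAIN_APPROX_NONE)[0];k=max(cs,key=cv2.contourArea)
    bx=cv2.boxPoints(cv2.minAreaRect(k))
    W=np.array([world((p+.5)/f-.5+[x0,y0],.052,'top') for p in bx])
    e=W-np.roll(W,1,0);a=np.degrees(np.arctan2(e[:,1],e[:,0]))
    print('  face',name,(W.mean(0)[:2]*1e3).round(1),'sides',(np.linalg.norm(e,axis=1)*1e3).round(1),'yaw mod 90',((a+45)%90-45).round(1))
E
python3 - <<'E'
from h import *
im=env.capture('top');env.capture('side')
fit('cover',masks('cover'),.002)
for n in('square_white','square_blue','round_green'):
    m=masks(n)
    if 'top' in m: fit(n,{'top':m['top']},.002)
    if m:
        q=fit(n,m,.002)
        if n!='round_green': face(im,n,q)
fit('case',hull(masks('case')))
go(566,-267,150,4.3)
f=5;off=[425,230];I=cv2.resize(im[230:310,425:525,::-1],None,fx=f,fy=f,interpolation=cv2.INTER_CUBIC);cv2.imwrite('pics/e.png',I)
E
```

```text
cover top 0.71 [125.3, 255.7, 91.5, 78.5]
cover side 0.97 [283.3, 352.4, 94.8, 96.6]
  fit cover [483.7 327.7] yaw deg 4.2 1-iou 0.099 ['top', 'side']
square_white top 0.93 [480.8, 241.5, 26.4, 31.1]
square_white side none []
  fit square_white [ 551.  -367.8] yaw deg -40.9 1-iou 0.162 ['top']
  fit square_white [ 551.  -367.8] yaw deg -40.9 1-iou 0.162 ['top']
  face square_white [ 551.3 -367.8] sides [44.7 44.7 44.9 44.7] yaw mod 90 [-32.  -33.4 -32.1 -33.7]
square_blue top 0.55 [472.0, 273.8, 30.4, 22.7]
square_blue side 0.71 [204.7, 210.4, 56.1, 82.6]
  fit square_blue [ 487.5 -349.2] yaw deg 16.3 1-iou 0.058 ['top']
  fit square_blue [ 487.5 -349.2] yaw deg 16.3 1-iou 0.529 ['top', 'side']
  face square_blue [ 487.1 -348.3] sides [43.  43.1 43.1 42.9] yaw mod 90 [16.1 17.5 15.9 17.3]
round_green top 0.74 [436.0, 237.2, 22.3, 24.1]
round_green side none [(0.36, [254.1, 342.5, 142.8, 128.2])]
  fit round_green [ 565.5 -267. ] yaw deg 14.4 1-iou 0.1 ['top']
  fit round_green [ 565.5 -267. ] yaw deg 14.4 1-iou 0.1 ['top']
case top 0.88 [246.0, 208.1, 129.2, 111.8]
case side 0.75 [284.2, 220.1, 97.9, 101.5]
  fit case [535.   17.3] yaw deg 7.0 1-iou 0.02 ['top', 'side']
tcp [484.4 326.9 211.2] toolY 4.3 tilt 0.13 j6 18.8 shift tool [-598.3   37.5   61.5] turn wz -0.0
```

The colour fits of the top faces give 44 mm sides, so I take blue at (487,-348.5) yaw 16.7° and white at (551.3,-368) yaw -32.8°. Now to the green bottle.

>>> jog_arm:
  increments:
    - [[-25,1.6,0,0,0,0,0.5],[-42,2.6,0,0,0,0,0.5],[-45,2.8,0,0,0,0,0.5],[-45,2.8,0,0,0,0,0.5],[-45,2.8,0,0,0,0,0.5],[-45,2.8,0,0,0,0,0.5],[-45,2.8,0,0,0,0,0.5],[-45,2.8,0,0,0,0,0.5]]

```text
time_s: 12.6
tool_pos: [0.5307, -0.0092, 0.212]
orientation: [-2.137, -2.302, 0.0]
force: [1.5, 0.1, 0.3]
gripper_width: 0.0429
grasp_force: 0.0
```

>>> jog_arm:
  increments:
    - [[-45,2.8,0,0,0,0,0.5],[-45,2.8,0,0,0,0,0.5],[-45,2.8,0,0,0,0,0.5],[-45,2.8,5,0,0,0,0.5],[-45,2.8,15,0,0,0,0.5],[-36,2.7,20,0,0,0,0.5],[0,0,20,0,0,0,0.5],[0,0,0,0,0,0,0.5]]

```text
time_s: 13.4
tool_pos: [0.5646, -0.2665, 0.1487]
orientation: [-2.135, -2.294, 0.001]
force: [-1.0, 0.6, 0.4]
gripper_width: 0.0429
grasp_force: 0.0
```

Run:
```python
from h import *
go(566,-267,75,4.3)
```

```text
tcp [ 564.6 -266.5  148.7] toolY 4.1 tilt 0.43 j6 -39.6 shift tool [-0.9  1.8 73.7] turn wz -0.2
```

>>> jog_arm:
  increments:
    - [[-0.5,1.5,30,0,0,0,0.5],[0,0,28,0,0,0,0.5],[0,0,15,0,0,0,0.5],[0,0,0,0,0,0,0],[0,0,0,0,0,0,0],[0,0,0,0,0,0,0],[0,0,0,0,0,0,0]]

```text
time_s: 14.1
tool_pos: [0.569, -0.2671, 0.0806]
orientation: [2.136, 2.301, 0.0]
force: [-1.1, -1.0, -1.2]
gripper_width: 0.0131
grasp_force: 58.5
```

>>> jog_arm:
  increments:
    - [[0,0,-5,0,0,0,0],[0,0,-25,0,0,0,0],[0,0,-45,0,0,0,0],[0,0,-45,0,0,0,0],[0,0,0,0,0,0,0],[0,0,0,0,0,0,0]]

```text
time_s: 14.7
tool_pos: [0.5688, -0.2672, 0.2014]
orientation: [2.135, 2.3, 0.001]
force: [-0.1, 0.6, -1.0]
gripper_width: 0.0133
grasp_force: 58.8
```

Run:
```python
from h import *
go(557.6,20.3,195,7.1)
im=env.capture('top');s=env.capture('side')
q=fit('square_white',{'top':masks('square_white',('top',))['top']},.002);face(im,'square_white',q)
I=np.vstack([cv2.resize(im[180:330,240:540,::-1],(600,300)),cv2.resize(s[120:270,250:550,::-1],(600,300))]);cv2.imwrite('pics/f.png',I)
```

```text
tcp [ 568.8 -267.2  201.4] toolY 4.3 tilt 0.21 j6 -39.6 shift tool [287.5  10.2   5.8] turn wz -2.8
square_white top none []Traceback (most recent call last):
  File "<stdin>", line 4, in <module>
KeyError: 'top'
```

Run:
```python
from h import *
im=env.capture('top');s=env.capture('side')
masks('round_green')
I=np.vstack([cv2.resize(im[180:330,240:540,::-1],(600,300)),cv2.resize(s[120:270,250:550,::-1],(600,300))]);cv2.imwrite('pics/f.png',I)
```

```text
round_green top none []
round_green side 0.61 [330.9, 148.9, 21.8, 28.9]
```

View pics/f.png

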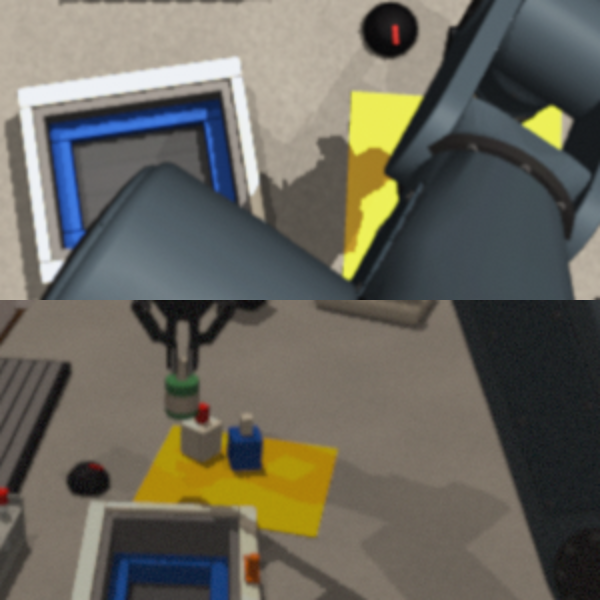

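The green bottle hangs upright at (182,395) in the lower half, and white and blue still stand on the tray. Moving green to its place.

>>> jog_arm:
  increments:
    - [[25,1,0,0,0,0,0],[40,1.4,0,0,0,0,0],[45,1.5,0,0,0,0,0],[45,1.5,0,0,0,0,0],[45,1.5,0,0,0,0,0],[45,1.6,0,0,0,0,0],[30,1.1,0,0,0,0,0],[12.5,0.6,0,0,0,-2.8,0]]

```text
time_s: 15.85
tool_pos: [0.5562, 0.0236, 0.1987]
orientation: [-2.073, -2.358, 0.001]
force: [-0.3, -0.0, -1.8]
gripper_width: 0.0133
grasp_force: 58.7
```

>>> jog_arm:
  increments:
    - [[0,0,0,0,0,0,0],[0,0,0,0,0,0,0]]

```text
time_s: 16.05
tool_pos: [0.5575, 0.0197, 0.1991]
orientation: [2.08, 2.353, -0.001]
force: [-0.5, -0.6, -1.0]
gripper_width: 0.0135
grasp_force: 58.7
```

Run:
```python
from h import *
go(557.6,20.3,84.6,7.1)
```

```text
tcp [557.5  19.7 199.1] toolY 7.1 tilt 0.05 j6 -16.4 shift tool [7.000e-01 1.000e-01 1.145e+02] turn wz -0.0
```

>>> jog_arm:
  increments:
    - [[0,0,20,0,0,0,0],[0,0,30,0,0,0,0],[0,0,30,0,0,0,0],[0,0,20,0,0,0,0],[0,0,9,0,0,0,0],[0,0,0,0,0,0,0],[0,0,0,0,0,0,0]]

```text
time_s: 16.75
tool_pos: [0.558, 0.0197, 0.0909]
orientation: [2.081, 2.352, 0.001]
force: [0.6, -0.4, -2.2]
gripper_width: 0.0135
grasp_force: 58.7
```

>>> jog_arm:
  increments:
    - [[0,0,2,0,0,0,0],[0,0,1.5,0,0,0,0],[0,0,0,0,0,0,0]]

```text
time_s: 17.05
tool_pos: [0.5574, 0.0207, 0.0873]
orientation: [2.08, 2.353, 0.001]
force: [-1.0, 0.3, -0.9]
gripper_width: 0.0132
grasp_force: 58.7
```

>>> jog_arm:
  increments:
    - [[0,0,1,0,0,0,0],[0,0,0,0,0,0,0]]

```text
time_s: 17.25
tool_pos: [0.5572, 0.0208, 0.086]
orientation: [2.08, 2.354, 0.0]
force: [0.5, -0.4, -0.6]
gripper_width: 0.0134
grasp_force: 58.7
```

>>> jog_arm:
  increments:
    - [[0,0,1,0,0,0,0],[0,0,0,0,0,0,0]]

```text
time_s: 17.45
tool_pos: [0.5571, 0.0207, 0.0847]
orientation: [-2.08, -2.354, 0.0]
force: [0.4, 0.2, -2.0]
gripper_width: 0.0134
grasp_force: 58.7
```

>>> jog_arm:
  increments:
    - [[0,0,0.7,0,0,0,0],[0,0,0,0,0,0,0]]

```text
time_s: 17.65
tool_pos: [0.5571, 0.0206, 0.084]
orientation: [-2.08, -2.354, 0.0]
force: [0.2, 0.3, -1.0]
gripper_width: 0.0135
grasp_force: 58.7
```

>>> jog_arm:
  increments:
    - [[0,0,0.7,0,0,0,0],[0,0,0,0,0,0,0]]

```text
time_s: 17.85
tool_pos: [0.5572, 0.0206, 0.0839]
orientation: [2.08, 2.354, 0.0]
force: [-0.2, 0.0, 3.5]
gripper_width: 0.0134
grasp_force: 59.3
```

>>> jog_arm:
  increments:
    - [[0,0,0.7,0,0,0,0],[0,0,0,0,0,0,0]]

```text
time_s: 18.05
tool_pos: [0.5572, 0.0206, 0.0839]
orientation: [2.08, 2.354, 0.0]
force: [-1.4, 1.3, 7.9]
gripper_width: 0.013
grasp_force: 59.9
```

>>> jog_arm:
  increments:
    - [[0,0,0,0,0,0,0.35],[0,0,0,0,0,0,0.35],[0,0,-10,0,0,0,0.35],[0,0,-30,0,0,0,0.35],[0,0,-40,0,0,0,0.5],[0,0,-35,0,0,0,0.5],[0,0,0,0,0,0,0.5]]

```text
time_s: 18.75
tool_pos: [0.5606, 0.0202, 0.2032]
orientation: [2.074, 2.347, 0.01]
force: [0.6, -1.0, 1.2]
gripper_width: 0.0426
grasp_force: 0.0
```

Run:
```python
from h import *
im=env.capture('top');env.capture('side')
for n in('square_white','square_blue'):
    m=masks(n,('top',))
    if m: face(im,n,fit(n,m,.002))
m=masks('round_green')
if m:fit('round_green',m,.006)
go(551.3,-368,195,-32.8)
go(487.1,-348.5,195,16.7)
```

```text
square_white top 0.97 [477.2, 239.6, 31.3, 31.5]
  fit square_white [ 551.4 -368.6] yaw deg 54.1 1-iou 0.115 ['top']
  face square_white [ 551.3 -367.6] sides [45.  45.  45.2 44.9] yaw mod 90 [-32.1 -33.4 -32.1 -33.8]
square_blue top 0.7 [469.6, 274.3, 32.7, 25.2]
  fit square_blue [ 487.6 -348.3] yaw deg 20.6 1-iou 0.096 ['top']
  face square_blue [ 487.1 -348.1] sides [43.1 43.3 43.2 43.1] yaw mod 90 [16.1 17.5 15.9 17.3]
round_green top 0.41 [301.9, 254.3, 21.5, 11.3]
round_green side 0.88 [312.3, 252.2, 21.6, 25.6]
  fit round_green [557.9   5.5] yaw deg -0.6 1-iou 0.552 ['top', 'side']
tcp [556.1  20.8 196.3] toolY 7.1 tilt 0.19 j6 -16.4 shift tool [-385.2  -52.5    1.1] turn wz 39.9
tcp [556.1  20.8 196.3] toolY 7.1 tilt 0.19 j6 -16.4 shift tool [-358.  -113.8    1.3] turn wz -9.6
```

>>> jog_arm:
  increments:
    - [[-25,-3.5,0,0,0,0,0.5],[-40,-5.5,0,0,0,0,0.5],[-45,-6,0,0,0,0,0.5],[-45,-6,0,0,0,0,0.5],[-45,-6,0,0,0,0,0.5],[-45,-6,0,0,0,0,0.5],[-45,-6,0,0,0,0,0.5],[-45,-6,0,0,0,0,0.5]]

```text
time_s: 19.85
tool_pos: [0.5528, -0.3188, 0.196]
orientation: [-2.079, -2.351, -0.0]
force: [1.9, 0.3, -0.4]
gripper_width: 0.0427
grasp_force: 0.0
```

>>> jog_arm:
  increments:
    - [[-35,-5,0,0,0,0,0.5],[-15,-2.5,0,0,0,0,0.5],[0,0,10,0,0,8,0.5],[0,0,10,0,0,8,0.5],[0,0,10,0,0,8,0.5],[0,0,10,0,0,8,0.5],[0,0,5,0,0,8,0.5],[0,0,0,0,0,0,0.5]]

```text
time_s: 20.65
tool_pos: [0.5515, -0.3658, 0.1506]
orientation: [-2.755, -1.5, 0.002]
force: [0.3, 0.3, -0.7]
gripper_width: 0.0423
grasp_force: 0.0
```

>>> jog_arm:
  increments:
    - [[0,0,0,0,0,0,0.5]]

```text
time_s: 20.75
tool_pos: [0.5522, -0.3668, 0.152]
orientation: [-2.756, -1.505, 0.001]
force: [0.7, -0.2, -0.7]
gripper_width: 0.0426
grasp_force: 0.0
```

Run:
```python
from h import *
go(551.3,-368,77,-32.8)
```

```text
tcp [ 552.2 -366.8  152. ] toolY -32.7 tilt 0.11 j6 -10.5 shift tool [-1.6  0.  75. ] turn wz 0.1
```

>>> jog_arm:
  increments:
    - [[-1,0,22,0,0,0,0.5],[0,0,25,0,0,0,0.5],[0,0,18,0,0,0,0.5],[0,0,9,0,0,0,0.5],[0,0,0,0,0,0,0.5],[0,0,0,0,0,0,0.5]]

```text
time_s: 21.35
tool_pos: [0.5523, -0.369, 0.0794]
orientation: [2.758, 1.501, 0.001]
force: [0.1, -0.9, 0.7]
gripper_width: 0.0427
grasp_force: 0.0
```

>>> jog_arm:
  increments:
    - [[0,0,0,0,0,0,0],[0,0,0,0,0,0,0],[0,0,0,0,0,0,0],[0,0,0,0,0,0,0],[0,0,0,0,0,0,0]]

```text
time_s: 21.85
tool_pos: [0.5523, -0.3692, 0.0801]
orientation: [2.758, 1.5, 0.001]
force: [0.2, 0.2, 5.5]
gripper_width: 0.0148
grasp_force: 60.2
```

>>> jog_arm:
  increments:
    - [[0,0,-5,0,0,0,0],[0,0,-25,0,0,0,0],[0,0,-40,0,0,0,0],[0,0,-35,0,0,0,0],[0,0,-18,0,0,0,0],[0,0,0,0,0,0,0],[0,0,0,0,0,0,0]]

```text
time_s: 22.55
tool_pos: [0.5513, -0.3683, 0.2011]
orientation: [-2.759, -1.5, 0.001]
force: [0.7, -0.1, -1.9]
gripper_width: 0.0147
grasp_force: 59.4
```

Run:
```python
from h import *
go(518.6,-30.4,195,-82.9)
go(518.6,-30.4,195,7.1)
```

```text
tcp [ 551.3 -368.3  201.1] toolY -32.9 tilt 0.06 j6 -10.4 shift tool [ 265.8 -211.2    6.4] turn wz 50.0
tcp [ 551.3 -368.3  201.1] toolY -32.9 tilt 0.06 j6 -10.4 shift tool [ 265.8 -211.2    6.4] turn wz -40.0
```

>>> jog_arm:
  increments:
    - [[20,-16,0,0,0,0,0],[32,-25.5,0,0,0,0,0],[35,-28,0,0,0,0,0],[35,-28,0,0,0,0,0],[35,-28,0,0,0,0,0],[35,-28,0,0,0,0,0],[34,-27,0,0,0,0,0],[25,-19.5,0,0,0,0,0]]

```text
time_s: 23.35
tool_pos: [0.5179, -0.0463, 0.1995]
orientation: [-2.755, -1.5, 0.006]
force: [-0.1, 0.3, -0.9]
gripper_width: 0.0147
grasp_force: 59.3
```

>>> jog_arm:
  increments:
    - [[15,-11,0,0,0,0,0],[0,0,0,0,0,-8,0],[0,0,0,0,0,-8,0],[0,0,0,0,0,-8,0],[0,0,0,0,0,-8,0],[0,0,0,0,0,-8,0],[0,0,0,0,0,0,0],[0,0,0,0,0,0,0]]

```text
time_s: 24.15
tool_pos: [0.5184, -0.0305, 0.2003]
orientation: [-2.082, -2.349, 0.002]
force: [-0.3, -0.7, -2.1]
gripper_width: 0.0146
grasp_force: 59.3
```

Run:
```python
from h import *
go(518.6,-30.4,84,7.1)
env.capture('side');m=masks('round_green',('side',));fit('round_green',m,.006,x0=(.5576,.0203))
```

```text
tcp [518.4 -30.5 200.3] toolY 6.9 tilt 0.18 j6 -22.6 shift tool [ -0.    0.5 116.3] turn wz -0.2
round_green side 0.9 [312.1, 254.8, 19.3, 23.2]
  fit round_green [557.7   6.5] yaw deg 26.8 1-iou 0.238 ['side']
```

>>> jog_arm:
  increments:
    - [[0,0.3,20,0,0,0,0],[0,0,30,0,0,0,0],[0,0,32,0,0,0,0],[0,0,20,0,0,0,0],[0,0,10,0,0,0,0],[0,0,2,0,0,0,0],[0,0,0,0,0,0,0]]

```text
time_s: 24.95
tool_pos: [0.5201, -0.0309, 0.088]
orientation: [2.081, 2.353, 0.0]
force: [0.3, 0.7, -1.2]
gripper_width: 0.0145
grasp_force: 59.3
```

>>> jog_arm:
  increments:
    - [[0,0,0.7,0,0,0,0],[0,0,0.7,0,0,0,0],[0,0,0,0,0,0,0]]

```text
time_s: 25.25
tool_pos: [0.5201, -0.0308, 0.087]
orientation: [2.08, 2.353, 0.001]
force: [0.4, -0.5, -1.6]
gripper_width: 0.0144
grasp_force: 59.3
```

>>> jog_arm:
  increments:
    - [[0,0,0.8,0,0,0,0],[0,0,0,0,0,0,0]]

```text
time_s: 25.45
tool_pos: [0.5198, -0.0307, 0.0857]
orientation: [2.08, 2.354, 0.0]
force: [-0.5, -0.5, -1.6]
gripper_width: 0.0146
grasp_force: 59.3
```

>>> jog_arm:
  increments:
    - [[0,0,1,0,0,0,0],[0,0,0.8,0,0,0,0],[0,0,0,0,0,0,0]]

```text
time_s: 25.75
tool_pos: [0.5197, -0.0307, 0.0841]
orientation: [2.08, 2.354, -0.0]
force: [-0.7, 0.5, 4.2]
gripper_width: 0.0143
grasp_force: 59.9
```

>>> jog_arm:
  increments:
    - [[0,0,0.8,0,0,0,0],[0,0,0,0,0,0,0]]

```text
time_s: 25.95
tool_pos: [0.5196, -0.0307, 0.084]
orientation: [2.08, 2.354, 0.0]
force: [-2.9, 0.3, 9.6]
gripper_width: 0.0145
grasp_force: 60.7
```

>>> jog_arm:
  increments:
    - [[0,0,0.5,0,0,0,0],[0,0,0,0,0,0,0]]

```text
time_s: 26.15
tool_pos: [0.5196, -0.0308, 0.084]
orientation: [2.08, 2.354, 0.0]
force: [-3.5, -0.2, 14.1]
gripper_width: 0.0141
grasp_force: 61.3
```

Contact at the expected height. Release and lift, then blue.

>>> jog_arm:
  increments:
    - [[0,0,0,0,0,0,0.35],[0,0,0,0,0,0,0.35],[0,0,-10,0,0,0,0.35],[0,0,-30,0,0,0,0.35],[0,0,-40,0,0,0,0.5],[0,0,-35,0,0,0,0.5],[0,0,0,0,0,0,0.5],[0,0,0,0,0,0,0.5]]

```text
time_s: 26.95
tool_pos: [0.52, -0.0308, 0.1984]
orientation: [2.079, 2.353, 0.002]
force: [-0.7, -0.3, -0.1]
gripper_width: 0.0424
grasp_force: 0.0
```

Run:
```python
from h import *
im=env.capture('top')
n='square_blue';m=masks(n,('top',))
if m: face(im,n,fit(n,m,.002))
go(487.1,-348.4,155,16.7)
```

```text
square_blue top 0.68 [471.1, 275.9, 31.9, 21.7]
  fit square_blue [ 487.8 -348.3] yaw deg 16.9 1-iou 0.067 ['top']
  face square_blue [ 487.  -348.3] sides [42.8 43.2 42.9 43. ] yaw mod 90 [15.9 17.3 15.6 17.1]
tcp [518.7 -30.5 196.6] toolY 7.1 tilt 0.13 j6 -22.8 shift tool [-311.7  -70.4   41.5] turn wz -9.6
```

>>> jog_arm:
  increments:
    - [[-25,-5.6,0,0,0,0,0.5],[-40,-9,0,0,0,0,0.5],[-44,-10,0,0,0,0,0.5],[-45,-10.2,0,0,0,0,0.5],[-45,-10.2,0,0,0,0,0.5],[-45,-10.2,0,0,0,0,0.5],[-40,-9,0,0,0,0,0.5],[-27.7,-6.2,0,0,0,0,0.5]]

```text
time_s: 27.85
tool_pos: [0.4868, -0.3513, 0.1953]
orientation: [-2.081, -2.35, 0.0]
force: [0.7, 0.6, 0.8]
gripper_width: 0.0427
grasp_force: 0.0
```

>>> jog_arm:
  increments:
    - [[0,0,20,0,0,-4.8,0.5],[0,0,20,0,0,-4.8,0.5],[0,0,0,0,0,0,0.5],[0,0,0,0,0,0,0.5]]

```text
time_s: 28.25
tool_pos: [0.4874, -0.348, 0.1559]
orientation: [-1.876, -2.515, -0.001]
force: [0.1, 0.4, 0.1]
gripper_width: 0.0427
grasp_force: 0.0
```

Run:
```python
from h import *
go(487.1,-348.4,79.5,16.7)
```

```text
tcp [ 487.4 -348.   155.9] toolY 16.6 tilt 0.21 j6 -62.8 shift tool [-0.5 -0.3 76.4] turn wz -0.1
```

>>> jog_arm:
  increments:
    - [[0,0,22,0,0,0,0.5],[0,0,25,0,0,0,0.5],[0,0,18,0,0,0,0.5],[0,0,10,0,0,0,0.5],[0,0,0,0,0,0,0.5],[0,0,0,0,0,0,0.5]]

```text
time_s: 28.85
tool_pos: [0.4887, -0.349, 0.0832]
orientation: [1.876, 2.519, -0.0]
force: [0.6, -0.0, 0.6]
gripper_width: 0.0425
grasp_force: 0.0
```

>>> jog_arm:
  increments:
    - [[0,0,0,0,0,0,0],[0,0,0,0,0,0,0],[0,0,0,0,0,0,0],[0,0,0,0,0,0,0],[0,0,0,0,0,0,0]]

```text
time_s: 29.35
tool_pos: [0.4885, -0.3493, 0.0837]
orientation: [1.875, 2.518, -0.001]
force: [-2.0, -0.8, 7.0]
gripper_width: 0.0144
grasp_force: 60.2
```

>>> jog_arm:
  increments:
    - [[0,0,-5,0,0,0,0],[0,0,-25,0,0,0,0],[0,0,-40,0,0,0,0],[0,0,-40,0,0,0,0],[0,0,-25,0,0,0,0],[0,0,0,0,0,0,0],[0,0,0,0,0,0,0]]

```text
time_s: 30.05
tool_pos: [0.4878, -0.3483, 0.2172]
orientation: [-1.876, -2.519, -0.0]
force: [-0.5, -0.0, -3.1]
gripper_width: 0.0141
grasp_force: 59.3
```

Run:
```python
from h import *
go(507.4,59.9,210,7.1)
```

```text
tcp [ 487.8 -348.3  217.2] toolY 16.7 tilt 0.02 j6 -62.9 shift tool [385.4 135.8   7.4] turn wz 9.6
```

>>> jog_arm:
  increments:
    - [[25,8.8,0,0,0,0,0],[40,14.1,0,0,0,0,0],[44,15.5,0,0,0,0,0],[44,15.5,0,0,0,0,0],[44,15.5,0,0,0,0,0],[44,15.5,0,0,0,0,0],[44,15.5,0,0,0,0,0],[44,15.5,0,0,0,0,0]]

```text
time_s: 30.85
tool_pos: [0.5031, 0.0018, 0.2152]
orientation: [-1.874, -2.516, 0.003]
force: [1.3, -0.0, -1.2]
gripper_width: 0.0142
grasp_force: 59.3
```

>>> jog_arm:
  increments:
    - [[36,12.7,0,0,0,0,0],[20.4,7.2,0,0,0,0,0],[0,0,0,0,0,4.8,0],[0,0,0,0,0,4.8,0],[0,0,0,0,0,0,0],[0,0,0,0,0,0,0]]

```text
time_s: 31.45
tool_pos: [0.5067, 0.0595, 0.2159]
orientation: [-2.077, -2.353, 0.003]
force: [0.6, -0.5, -2.3]
gripper_width: 0.0143
grasp_force: 59.3
```

Run:
```python
from h import *
go(507.4,59.9,88,7.1)
```

```text
tcp [506.7  59.5 215.9] toolY 7.1 tilt 0.21 j6 -13.0 shift tool [  0.2   1.2 127.9] turn wz 0.0
```

>>> jog_arm:
  increments:
    - [[0,0,22,0,0,0,0],[0,0,32,0,0,0,0],[0,0,32,0,0,0,0],[0,0,24,0,0,0,0],[0,0,12,0,0,0,0],[0,0,3,0,0,0,0],[0,0,0,0,0,0,0],[0,0,0,0,0,0,0]]

```text
time_s: 32.25
tool_pos: [0.5085, 0.0593, 0.0933]
orientation: [2.079, 2.353, 0.002]
force: [-0.4, -0.1, -1.1]
gripper_width: 0.0139
grasp_force: 59.3
```

>>> jog_arm:
  increments:
    - [[0,0,1,0,0,0,0],[0,0,0,0,0,0,0]]

```text
time_s: 32.45
tool_pos: [0.5082, 0.0594, 0.0922]
orientation: [2.079, 2.353, 0.002]
force: [-0.2, -0.3, -0.9]
gripper_width: 0.0142
grasp_force: 59.3
```

>>> jog_arm:
  increments:
    - [[0,0,1,0,0,0,0],[0,0,0,0,0,0,0]]

```text
time_s: 32.65
tool_pos: [0.5078, 0.0595, 0.0906]
orientation: [2.08, 2.354, 0.0]
force: [-0.2, -0.5, -1.6]
gripper_width: 0.0139
grasp_force: 59.3
```

>>> jog_arm:
  increments:
    - [[0,0,0.5,0,0,0,0],[0,0,0,0,0,0,0]]

```text
time_s: 32.85
tool_pos: [0.5077, 0.0595, 0.0899]
orientation: [-2.08, -2.354, 0.0]
force: [-0.5, 0.2, -1.0]
gripper_width: 0.0139
grasp_force: 59.3
```

>>> jog_arm:
  increments:
    - [[0,0,1,0,0,0,0],[0,0,0.5,0,0,0,0],[0,0,0,0,0,0,0]]

```text
time_s: 33.15
tool_pos: [0.5076, 0.0594, 0.0883]
orientation: [-2.08, -2.354, 0.0]
force: [-0.0, 0.2, -0.9]
gripper_width: 0.0141
grasp_force: 59.3
```

>>> jog_arm:
  increments:
    - [[0,0,0.8,0,0,0,0],[0,0,0,0,0,0,0]]

```text
time_s: 33.35
tool_pos: [0.5077, 0.0595, 0.0877]
orientation: [2.08, 2.354, 0.0]
force: [0.1, -0.1, 0.2]
gripper_width: 0.0146
grasp_force: 59.5
```

>>> jog_arm:
  increments:
    - [[0,0,0.8,0,0,0,0],[0,0,0,0,0,0,0]]

```text
time_s: 33.55
tool_pos: [0.5076, 0.0595, 0.0876]
orientation: [2.08, 2.354, 0.0]
force: [-3.0, -0.1, 7.1]
gripper_width: 0.014
grasp_force: 60.3
```

>>> jog_arm:
  increments:
    - [[0,0,0,0,0,0,0.35],[0,0,0,0,0,0,0.35],[0,0,-10,0,0,0,0.35],[0,0,-30,0,0,0,0.35],[0,0,-40,0,0,0,0.5],[0,0,-40,0,0,0,0.5],[0,0,0,0,0,0,0.5],[0,0,0,0,0,0,0.5]]

```text
time_s: 34.35
tool_pos: [0.5082, 0.0594, 0.2082]
orientation: [2.079, 2.352, 0.003]
force: [-1.2, -0.2, -0.5]
gripper_width: 0.0427
grasp_force: 0.0
```

Run:
```python
from h import *
go(485,327.4,150,4.2)
```

```text
tcp [508.2  59.4 208.2] toolY 7.1 tilt 0.18 j6 -12.9 shift tool [268.8   9.7  58.1] turn wz 2.9
```

>>> jog_arm:
  increments:
    - [[25,1,0,0,0,0,0.5],[40,1.4,0,0,0,0,0.5],[45,1.6,0,0,0,0,0.5],[45,1.6,0,0,0,0,0.5],[45,1.6,0,0,0,0,0.5],[40,1.5,0,0,0,0,0.5],[28.8,1,0,0,0,2.9,0.5],[0,0,0,0,0,0,0.5]]

```text
time_s: 35.15
tool_pos: [0.4827, 0.3305, 0.205]
orientation: [-2.134, -2.303, 0.003]
force: [0.9, -0.4, -0.6]
gripper_width: 0.0428
grasp_force: 0.0
```

>>> jog_arm:
  increments:
    - [[0,0,0,0,0,0,0.5]]

```text
time_s: 35.25
tool_pos: [0.4831, 0.3273, 0.2051]
orientation: [-2.136, -2.302, 0.006]
force: [0.4, -1.0, -0.3]
gripper_width: 0.0424
grasp_force: 0.0
```

Run:
```python
from h import *
im=env.capture('top');s=env.capture('side')
fit('cover',masks('cover'),.002);go(485,327.4,33,4.2);go(484,327.4,33,4.2)
fit('case',hull(masks('case')))
I=np.vstack([cv2.resize(im[200:330,235:385,::-1],None,fx=2.2,fy=2.2),cv2.resize(s[200:330,270:420,::-1],None,fx=2.2,fy=2.2)])
cv2.imwrite('pics/g.png',I)
```

```text
cover top 0.7 [126.0, 256.1, 91.6, 80.0]
cover side 0.74 [280.9, 351.7, 96.2, 98.6]
  fit cover [483.9 328.1] yaw deg 4.1 1-iou 0.101 ['top', 'side']
tcp [484.3 326.  206.3] toolY 4.1 tilt 0.09 j6 18.9 shift tool [  1.4   1.1 173.3] turn wz -0.1
tcp [484.3 326.  206.3] toolY 4.1 tilt 0.09 j6 18.9 shift tool [1.500e+00 1.000e-01 1.733e+02] turn wz -0.1
case top 0.86 [248.3, 207.1, 126.1, 114.9]
case side 0.64 [280.7, 219.6, 100.0, 103.3]
  fit case [536.   18.1] yaw deg 7.2 1-iou 0.029 ['top', 'side']
```

View pics/g.png

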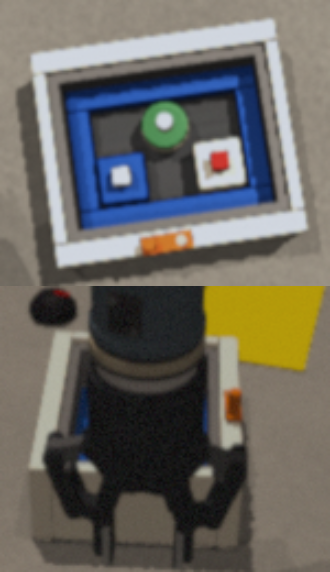

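The top crop shows blue at (120,178), green at (165,122) and white at (218,163), all upright in the well. The tab lies along the rim at (165,243). Picking the cover up again.

>>> jog_arm:
  increments:
    - [[1,0.3,30,0,0,0,0.5],[0,0,42,0,0,0,0.5],[0,0,42,0,0,0,0.5],[0,0,35,0,0,0,0.5],[0,0,18,0,0,0,0.5],[0,0,3,0,0,0,0.5],[0,0,0,0,0,0,0.5],[0,0,0,0,0,0,0.5]]

```text
time_s: 36.35
tool_pos: [0.4857, 0.3286, 0.0381]
orientation: [2.139, 2.299, 0.004]
force: [-0.1, 0.5, 1.1]
gripper_width: 0.0428
grasp_force: 0.0
```

Run:
```python
from h import *
go(484.7,327.1,33,4.3)
```

```text
tcp [485.7 328.6  38.1] toolY 4.1 tilt 0.16 j6 19.0 shift tool [-1.4 -1.1  5.1] turn wz -0.2
```

>>> jog_arm:
  increments:
    - [[-1.4,-1,3,0,0,0,0.5],[0,0,1.5,0,0,0,0.5],[0,0,0,0,0,0,0.5],[0,0,0,0,0,0,0],[0,0,0,0,0,0,0],[0,0,0,0,0,0,0],[0,0,0,0,0,0,0],[0,0,0,0,0,0,0]]

```text
time_s: 37.15
tool_pos: [0.484, 0.3271, 0.0327]
orientation: [2.139, 2.3, 0.001]
force: [-0.2, 0.3, 4.4]
gripper_width: 0.0129
grasp_force: 59.9
```

>>> jog_arm:
  increments:
    - [[0,0,-5,0,0,0,0],[0,0,-25,0,0,0,0],[0,0,-42,0,0,0,0],[0,0,-45,0,0,0,0],[0,0,-45,0,0,0,0],[0,0,-25,0,0,0,0],[0,0,0,0,0,0,0],[0,0,0,0,0,0,0]]

```text
time_s: 37.95
tool_pos: [0.4827, 0.3266, 0.2185]
orientation: [-2.139, -2.3, 0.002]
force: [0.2, -0.5, -2.7]
gripper_width: 0.013
grasp_force: 59.1
```

Run:
```python
from h import *
go(536.3,17.4,200,7.1)
```

```text
tcp [482.7 326.6 218.5] toolY 4.2 tilt 0.1 j6 18.9 shift tool [-312.2   31.    18.7] turn wz -2.9
```

>>> jog_arm:
  increments:
    - [[-25,2.5,0,0,0,0,0],[-42,4.2,0,0,0,0,0],[-45,4.5,0,0,0,0,0],[-45,4.5,0,0,0,0,0],[-45,4.5,0,0,0,0,0],[-45,4.5,0,0,0,0,0],[-40,4,0,0,0,0,0],[-25.2,2.3,0,0,0,-2.9,0]]

```text
time_s: 38.75
tool_pos: [0.5359, 0.0151, 0.2163]
orientation: [-2.079, -2.349, 0.006]
force: [0.4, -0.8, -2.1]
gripper_width: 0.0128
grasp_force: 59.0
```

>>> jog_arm:
  increments:
    - [[0,0,20,0,0,0,0],[0,0,30,0,0,0,0],[0,0,25,0,0,0,0],[0,0,10,0,0,0,0],[0,0,0,0,0,0,0],[0,0,0,0,0,0,0]]

```text
time_s: 39.35
tool_pos: [0.5371, 0.0179, 0.1339]
orientation: [-2.08, -2.354, 0.001]
force: [0.1, -0.6, -2.5]
gripper_width: 0.0131
grasp_force: 58.9
```

Run:
```python
from h import *
go(536.3,17.4,117,7.1)
im=env.capture('top');s=env.capture('side');z=env.get_obs()['tool_pos'][2]-.031
m=masks('cover',('side',));fit('cover',m,z)
cv2.imwrite('pics/i.png',cv2.resize(s[190:330,270:420,::-1],None,fx=4,fy=4))
```

```text
tcp [537.1  17.9 133.9] toolY 7.1 tilt 0.06 j6 -17.1 shift tool [-0.4 -0.9 16.9] turn wz -0.0
cover side 0.68 [294.6, 222.0, 74.3, 55.1]
  fit cover [536.7  18.5] yaw deg 7.2 1-iou 0.152 ['side']
```

View pics/i.png

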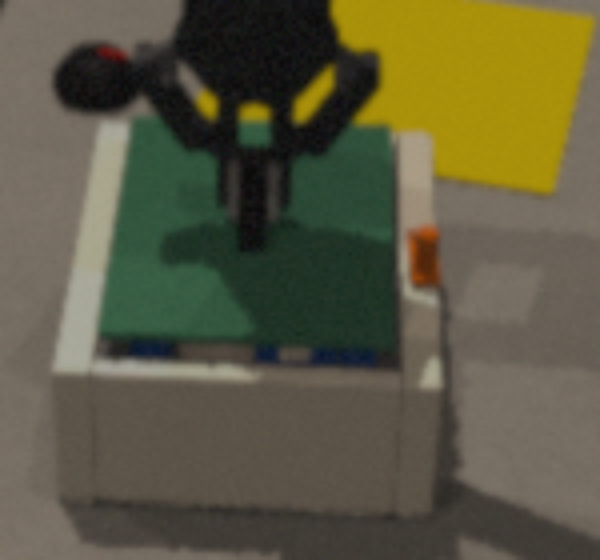

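The cover hangs level over the frame at (250,230), in line with the rim. Lowering it.

>>> jog_arm:
  increments:
    - [[-0.4,-0.9,3,0,0,0,0],[0,0,3,0,0,0,0],[0,0,3,0,0,0,0],[0,0,0,0,0,0,0]]

```text
time_s: 39.9
tool_pos: [0.536, 0.0174, 0.125]
orientation: [-2.08, -2.353, 0.001]
force: [0.2, -0.8, -3.9]
gripper_width: 0.013
grasp_force: 58.9
```

>>> jog_arm:
  increments:
    - [[0,0,2,0,0,0,0],[0,0,2,0,0,0,0],[0,0,0,0,0,0,0]]

```text
time_s: 40.2
tool_pos: [0.5362, 0.0173, 0.121]
orientation: [-2.08, -2.353, 0.001]
force: [-1.4, 0.4, -1.7]
gripper_width: 0.0127
grasp_force: 58.9
```

>>> jog_arm:
  increments:
    - [[0,0,2,0,0,0,0],[0,0,1,0,0,0,0],[0,0,0,0,0,0,0]]

```text
time_s: 40.5
tool_pos: [0.5362, 0.0173, 0.1181]
orientation: [-2.08, -2.354, 0.0]
force: [-0.5, 0.3, -2.5]
gripper_width: 0.0129
grasp_force: 58.9
```

>>> jog_arm:
  increments:
    - [[0,0,1,0,0,0,0],[0,0,0,0,0,0,0]]

```text
time_s: 40.7
tool_pos: [0.5363, 0.0173, 0.1173]
orientation: [-2.08, -2.354, 0.0]
force: [-0.9, -0.4, -2.7]
gripper_width: 0.013
grasp_force: 58.9
```

>>> jog_arm:
  increments:
    - [[0,0,0.8,0,0,0,0],[0,0,0,0,0,0,0]]

```text
time_s: 40.9
tool_pos: [0.5364, 0.0173, 0.1167]
orientation: [2.08, 2.354, 0.0]
force: [-0.6, 0.1, 0.5]
gripper_width: 0.0128
grasp_force: 59.3
```

>>> jog_arm:
  increments:
    - [[0,0,0.8,0,0,0,0],[0,0,0,0,0,0,0]]

```text
time_s: 41.1
tool_pos: [0.5364, 0.0173, 0.1167]
orientation: [2.08, 2.354, 0.0]
force: [-1.8, 0.5, 5.7]
gripper_width: 0.0129
grasp_force: 60.2
```

>>> jog_arm:
  increments:
    - [[0,0,0.6,0,0,0,0],[0,0,0,0,0,0,0]]

```text
time_s: 41.3
tool_pos: [0.5365, 0.0173, 0.1167]
orientation: [2.08, 2.354, 0.001]
force: [-2.4, -0.7, 11.1]
gripper_width: 0.0128
grasp_force: 60.8
```

>>> jog_arm:
  increments:
    - [[0,0,0,0,0,0,0.5],[0,0,0,0,0,0,0.5],[0,0,0,0,0,0,0.5],[0,0,-10,0,0,0,0.5],[0,0,-35,0,0,0,0.5],[0,0,-35,0,0,0,0.5],[0,0,0,0,0,0,0.5],[0,0,0,0,0,0,0.5]]

```text
time_s: 42.1
tool_pos: [0.5368, 0.0173, 0.1963]
orientation: [2.079, 2.352, 0.002]
force: [-0.1, 0.2, -0.8]
gripper_width: 0.0428
grasp_force: 0.0
```

Run:
```python
from h import *
im=env.capture('top');env.capture('side')
fit('cover',masks('cover'),.086)
qc=fit('case',hull(masks('case')))
for n in('tab','tab_pin'):
  for c in('top','side'):
    for r in env.find_in(n,c)[:1]:
        l,t,w,h=r['extent'];print(n,c,round(r['p'],2),r['extent'])
go(442.6,34.2,195,7.1)
```

```text
cover top 0.91 [262.8, 225.9, 101.0, 73.3]
cover side 0.75 [297.1, 225.4, 71.3, 55.9]
  fit cover [536.2  12.3] yaw deg 7.2 1-iou 0.397 ['top', 'side']
case top none []
case side 0.96 [283.4, 219.5, 98.7, 103.9]
  fit case [534.4  17.8] yaw deg 6.8 1-iou 0.018 ['side']
tab side 0.65 [373.0, 245.5, 6.8, 18.9]
tcp [536.2  17.3 194.6] toolY 7.1 tilt 0.06 j6 -17.1 shift tool [ 28.3 -90.8  -0.3] turn wz -0.0
```

>>> jog_arm:
  increments:
    - [[14,-45,0,0,0,0,0.5],[14.3,-45.8,0,0,0,0,0.5],[0,0,20,0,0,0,0.5],[0,0,10,0,0,0,0.5],[0,0,0,0,0,0,0.5],[0,0,0,0,0,0,0.5]]

```text
time_s: 43.2
tool_pos: [0.4444, 0.0339, 0.1651]
orientation: [2.08, 2.353, 0.001]
force: [0.4, 0.7, 0.2]
gripper_width: 0.0428
grasp_force: 0.0
```

Run:
```python
from h import *
go(442.6,34.2,125,7.1)
```

```text
tcp [444.4  33.9 165.1] toolY 7.0 tilt 0.07 j6 -17.1 shift tool [ 0.6 -1.7 40.1] turn wz -0.1
```

>>> jog_arm:
  increments:
    - [[0.5,-1.5,15,0,0,0,0.5],[0,0,15,0,0,0,0.5],[0,0,8,0,0,0,0.5],[0,0,1.5,0,0,0,0.5],[0,0,0,0,0,0,0.5]]

```text
time_s: 43.7
tool_pos: [0.4418, 0.0344, 0.1257]
orientation: [2.08, 2.354, 0.0]
force: [-0.3, 0.3, -0.3]
gripper_width: 0.043
grasp_force: 0.0
```

>>> jog_arm:
  increments:
    - [[0,0,0,0,0,0,0],[0,0,0,0,0,0,0],[0,0,0,0,0,0,0],[0,0,0,0,0,0,0],[0,0,0,0,0,0,0]]

```text
time_s: 44.2
tool_pos: [0.4418, 0.0346, 0.1262]
orientation: [2.08, 2.353, 0.002]
force: [0.7, 1.0, 5.8]
gripper_width: 0.0095
grasp_force: 58.7
```

Run:
```python
from h import *
go(474,10,125,-82.9)
```

```text
tcp [441.8  34.6 126.2] toolY 7.1 tilt 0.1 j6 -17.1 shift tool [-28.4  29.    1.2] turn wz 90.0
```

>>> jog_arm:
  increments:
    - [[-0.24,3.65,0,0,0,7.5,0],[-0.24,3.65,0,0,0,7.5,0],[-0.24,3.65,0,0,0,7.5,0],[-0.24,3.65,0,0,0,7.5,0],[-0.24,3.65,0,0,0,7.5,0],[-0.24,3.65,0,0,0,7.5,0]]

```text
time_s: 44.8
tool_pos: [0.4634, 0.0297, 0.1263]
orientation: [2.827, 1.369, 0.006]
force: [2.9, 5.7, 5.1]
gripper_width: 0.0096
grasp_force: 58.7
```

>>> jog_arm:
  increments:
    - [[-0.24,3.65,0,0,0,7.5,0],[-0.24,3.65,0,0,0,7.5,0],[-0.24,3.65,0,0,0,7.5,0],[-0.24,3.65,0,0,0,7.5,0],[-0.24,3.65,0,0,0,7.5,0],[-0.24,3.65,0,0,0,7.5,0],[0,0,0,0,0,0,0],[0,0,0,0,0,0,0]]

```text
time_s: 45.6
tool_pos: [0.4754, 0.0104, 0.1264]
orientation: [3.136, 0.19, 0.011]
force: [5.0, 4.6, 2.6]
gripper_width: 0.0092
grasp_force: 58.6
```

Run:
```python
from h import *
go(474,9.8,125,-82.9)
s=env.capture('side');cv2.imwrite('pics/j.png',cv2.resize(s[200:320,270:430,::-1],None,fx=4,fy=4))
```

```text
tcp [475.4  10.4 126.4] toolY -83.1 tilt 0.4 j6 70.6 shift tool [-1.5  0.4  1.4] turn wz -0.2
```

>>> jog_arm:
  increments:
    - [[-1,0.4,0,0,0,0,0],[0,0,0,0,0,0,0],[0,0,0,0,0,0,0.3],[0,0,0,0,0,0,0.3],[0,0,-15,0,0,0,0.3],[0,0,-40,0,0,0,0.5],[0,0,-40,0,0,0,0.5],[0,0,-30,0,0,0,0.5]]

```text
time_s: 46.45
tool_pos: [0.471, 0.0095, 0.2523]
orientation: [3.135, 0.193, -0.0]
force: [1.2, -1.3, 0.1]
gripper_width: 0.0428
grasp_force: 0.0
```

>>> jog_arm:
  increments:
    - [[-25,30,0,0,0,0,0.5],[-25,38,0,0,0,0,0.5],[-20,45,0,0,0,0,0.5],[0,45,0,0,0,0,0.5],[0,45,0,0,0,0,0.5],[0,45,0,0,0,0,0.5],[0,30,0,0,0,0,0.5],[0,0,0,0,0,0,0.5]]

```text
time_s: 47.25
tool_pos: [0.4363, -0.2792, 0.2503]
orientation: [3.134, 0.187, 0.001]
force: [-1.0, 0.2, -0.9]
gripper_width: 0.0424
grasp_force: 0.0
```

Run:
```python
from h import *
im=env.capture('top');s=env.capture('side');print(env.get_obs()['tool_pos'],env.get_obs()['time_s'])
q=fit('cover',masks('cover'),.086)
qc=fit('case',hull(masks('case')))
c,n=np.cos(qc[2]),np.sin(qc[2]);pv=(qc[0]-.09*c,qc[1]-.09*n)
f=3.5;off=np.array([240,200]);J=cv2.resize(im[200:330,240:385,::-1],None,fx=f,fy=f,interpolation=cv2.INTER_CUBIC)
draw(J,'tab',(*pv,qc[2]),0,'top',f,off,(0,0,0))
K=cv2.resize(s[210:330,275:390,::-1],None,fx=2.5,fy=f*130/120,interpolation=cv2.INTER_CUBIC)
cv2.imwrite('pics/k.png',np.hstack([J,cv2.resize(K,(290,J.shape[0]))]))
for b in('pen_cup','tube_rack','mouse'):print(b,[r['extent'] for r in env.find_in(b,'top')[:1]])
```

```text
[ 0.43506503 -0.274536    0.24981447] 47.35
cover top 0.66 [255.9, 221.5, 112.2, 88.0]
cover side 0.59 [294.8, 224.7, 79.0, 57.6]
  fit cover [535.4  18.1] yaw deg 7.2 1-iou 0.051 ['top', 'side']
case top 0.62 [247.9, 208.6, 128.2, 111.6]
case side 0.9 [282.3, 218.8, 101.5, 103.7]
  fit case [535.2  17.9] yaw deg 7.1 1-iou 0.026 ['top', 'side']
pen_cup [[176.1, 178.4, 35.5, 41.0]]
tube_rack [[275.3, 135.0, 92.8, 40.8]]
mouse [[420.3, 180.1, 31.1, 28.1]]
```

View pics/k.png

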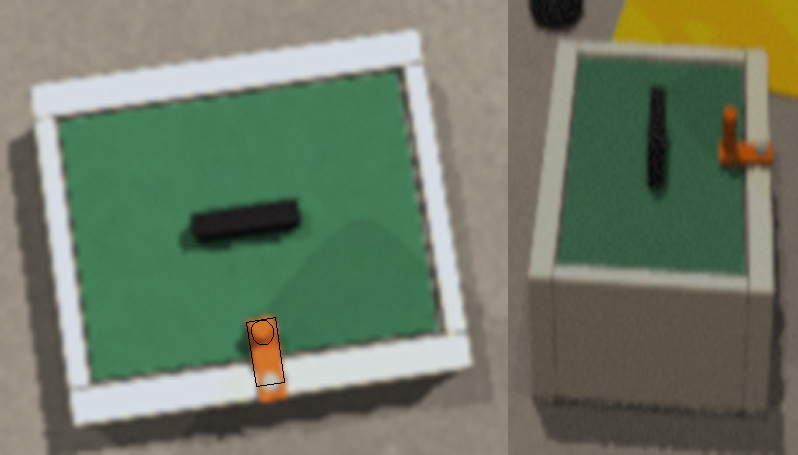

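The cover lies flush in its frame, and the tab at (265,360) matches its 0 rad outline. The bystanders haven't moved. Handing in.

```bash
python3 -c "
from station import env
print(env.hand_in())"
```

```text
the job is handed in; nothing more can be done
None
```

The job is handed in at about 47 s (no verdict came back): green, white and blue (all that were on the tray) stand upright in the well, the cover is fully down in its frame, the tab points straight in over it, and the pen cup, tube rack and mouse have not moved.

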